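# Lock the agitator's rocker shaft in its drive hub

## Robot

A 6-joint arm with a two-finger parallel gripper is mounted at the origin on a cart in front of the work surface, level with it; the furniture and walls round the work are solid. World frame = base frame: x ahead of the robot, y to its left, z up, the work surface at z = 0. Lengths are in mm, angles in rad, forces in N, time in s.
With the tool pointing down it reaches from about 300 to 775 mm from the base axis. Payload 14.6 kg.
Tool frame: the origin (TCP) lies midway between the tips of the shut fingers; the grasp point (between the pads) lies 19 mm behind it (grip_depth is the distance from the TCP to the grasp point, in mm); z points along the fingers, y is the direction in which the jaws open and shut (so a half turn about z gives the same grasp; the last joint's range is limited). The gripper opens to 94 mm and grips with 3 to 60 N. Pads are 16 mm wide; open, the fingers measure 119 mm over their backs; the gripper's body (75 mm by 177 mm) begins 78 mm behind the grasp point.
Start: joints at [-1.247, 0.3, 1.521, -0, 1.321, -0.067], TCP at [209.503, -508.525, 205.446] pointing down, gripper open.
Joint ranges: [-3.03, 3.03], [-0.79, 2.21], [0.23, 2.52], [-1.04, 4.18], [0, 3.07], [-2.55, 2.55]. Speed limits (rad/s): [2.22, 2.22, 2.57, 3.14, 3.14, 3.14].

## Interface

Orientations are given as [roll, pitch, yaw] about the fixed x, y, z axes, in that order (R = Rz(yaw) Ry(pitch) Rx(roll)).
In Python, from cell import read_state, camera, camera_info, sign_off, grip_depth gives the robot as it stands.
- The arm moves only by the tool drive_tool, never from a script. Its argument "motion" is one flat list of numbers, 4 for each row, row after row: the shift along the tool's x, y, z in mm, then the turn about the tool's z in rad. A call has 1 to 8 rows; each row shifts and turns the pose as measured when the row begins, along the tool's axes as they then stand; what a row does not reach is not made up. A row lasts 1/12 s, in which the tool goes at most 41.7 mm and 7.16 degrees, less where a joint would pass 70% of its speed; a pose out of reach is approached as far as the arm can. A call is refused whole if a number of a shift passes 41.7 or a number of a turn 0.125, either way. A call with a gripper value outside its range is refused whole. "jaw" is the closure, from 0 (fully open) to 1 (shut), set as the call begins (left out, the last holds). The fingers move at their own pace and stop on an object; "grip_force" is the grip in N (left out, the last holds). Time passes only in rows, so rows that do not move let the fingers close. It gives the time, the measured TCP pose, the force and the opening at its end, in the units of the state.
- read_state(): the state, without advancing time (a new reading comes with each control period).
- camera(name): name is "side" or "top"; returns the picture (480x640x3 uint8, red, green, blue); there is no depth.
- camera_info(name): a dict with "fovy" (degrees; the focal length in pixels is half the picture's height over the tangent of half this angle, whatever the lens; pixels are square), "cx", "cy" (the principal point, pixels), "camera_from_world" (4x4, takes a point from world to camera coordinates). Camera axes: x right, y up, looking along -z (the intrinsics and any distortion apply to the point x, -y, -z); pixel columns grow to the right and rows downward; lengths in mm; the calibration is good to about 2 mm. A picture is of the moment at which its call begins. camera_info takes no time and is no camera call.
- sign_off(): hands the job in, once; it reports no verdict.
The state is a dict: "clock": time; "joints": joint angles; "qd": joint speeds; "effort": joint torques, N m; "eef_pos": TCP position; "eef_rot": TCP orientation; "wrist_force": force on the tool from outside, world axes, zero at the start; "moment": the same for the moment, N m; "finger_gap": finger opening in mm.
Only numpy, scipy, OpenCV 4.12 (cv2) and the standard library are available. Lean on these libraries where they do the work, as an engineer would, in place of code of your own. Each camera call takes 0.05 s, during which the arm holds its last target. There are 200 camera calls.

## Task

Lock the rocker shaft of the plating-bath agitator in its drive hub: by the pin on its arm, swing the shaft round until the flat milled along it faces straight up, under the setscrew in the hub. Then fit the largest of the three T-handle hex keys squarely down into the setscrew and turn it clockwise until the screw is just snug on the flat, about 0.15 N m, without forcing the key or overtightening. Draw the key out and hang it back in the hole it came from; leave the other keys and the things lying about as they are.

Things in the scene. Friction and masses are not known exactly. Their poses are not given: they have to be found in the camera images.
- rocker: Steel shaft (30 mm diameter, level, through hub and bearing) with an arm on its free end; turns about its axis with 0.06 N m drag, stays where left. Origin on the axis under the setscrew, 78 mm up. y: along the shaft, arm to gearbox. z: outward normal of the flat (1.2 mm deep, 12 mm wide, full length). The arm points along -x: level when the flat is up; it starts 0.5 to 1.2 rad above level.
- rocker_pin (a point): Middle of the steel pin at the end of the rocker's arm, to move the rocker by: 12 mm in diameter, 42 mm long, parallel to the shaft, free all round, 58 mm from the shaft's axis. Axes as the rocker's; in the rocker's frame it lies at (-58, -87, 0) mm. The arm's face is 21 mm from it towards +y.
- setscrew: Upright steel setscrew, 24 mm in diameter, 14 mm proud of the hub (52 mm diameter). Origin at its lower end, z up; this frame does not turn. Clockwise from above it goes down 1.4 mm per rad, drag 0.06 N m, keeps its place. Home on the flat after 1.3 to 2 rad of its own turn: there it stands hard: 0.1 rad more at the key brings some 0.2 N m. It meets the shaft's round 0.9 rad sooner.
- setscrew_mouth (a point): Middle of the mouth of the setscrew's hex socket, at the top of the screw (about 119 mm above the worktop); sinks and turns with it. z up, x through the middle of one of the socket's six flats. Socket 14.4 mm across flats, 12 mm deep, mouth chamfered 1.5 mm: the key has about 3 degrees of play either way, enters only in phase (every 60 degrees) and otherwise stops about 5 mm down.
- key_large: Largest of three T-handle hex keys hanging upright in the stand (their order varies): steel blade 14 mm across flats, grey crossbar 96 mm long; the only one that fits the setscrew. Origin in the middle of the blade's lower end, z up, x along the crossbar; two of the blade's flats face along x. 98 mm tall, 130 to 210 g.
- key_large_handle (a point): Middle of that key's crossbar (96 x 14 x 16 mm, x along its length), 90 mm above the blade's lower end and, while it hangs, 30 mm above the stand's top. From the lower end up: blade 48 mm (lowest 4 mm tapered), ferrule of 17 mm diameter to 60 mm, flange of 26 mm diameter that rests on the stand, slim neck, crossbar from 82 to 98 mm.
- key_large_tip (a point): Middle of the lower end of that key's blade.
- key_small: The smallest T-handle key (blade 6 mm across flats, crossbar 58 mm long). Origin at its lower end.
- key_mid: The middle-sized T-handle key (blade 10 mm across flats, crossbar 76 mm long). Origin at its lower end.
- key_stand: Fixed aluminium bridge in which the keys hang: 204 mm long (along its y), 66 mm deep, top at 75 mm. Origin on the worktop under its middle. Three round through holes of 18.5 mm diameter at y = -60, 0 and 60 mm, x = 0, one for each key.
- timer: Bench timer, 62 x 62 x 18 mm, leave it. Origin at the middle of its underside.
- marker: Felt marker lying on the worktop, 124 x 18 mm, leave it.
- stopper: Rubber stopper, 32 mm across, 26 mm high, leave it.
Not all that is in view belongs to the job. What is shaped like the key_large but pink or yellow is not meant.

How it is judged:
By the outcome, as a careful person would: the job done as asked, in the order asked, and still so for the second after the job is handed in, with the robot touching nothing.
It also fails if it takes over 72 s, if anything falls off the work surface, if the arm or the gripper's body presses on something with over 40 N, if the wrist force passes 120 N, or if a joint passes its speed limit or range.

## Working session

There is one attempt and no reset: what is moved stays moved. The work goes in short steps, Python scripts to look and compute and a tool call to move; the robot and the scene stay as the last step left them, time stands still between calls to the robot, and variables do not carry over. Pictures are saved under pics/ and viewed, on a budget of 10 in all, crops included, one or two more only if the job needs it, and the job is handed in when it is done.

Besides the shell and the picture viewer there is one more tool, called after "Request:" in YAML: its name, and indented under it one key for each argument. drive_tool: Moves the arm, as the interface text tells. Its arguments: {"type":"object","properties":{"motion":{"type":"array","items":{"type":"number"}},"jaw":{"type":"number"},"grip_force":{"type":"number"}},"required":["motion"]}

```bash
ls; mkdir -p pics; python3 - <<'E'
from cell import *
import cv2
for n in("side","top"):
    im=camera(n); cv2.imwrite(f"pics/{n}0.png",im[:,:,::-1]); i=camera_info(n); print(n,i)
print(read_state(),grip_depth)
E
```

```text
pics
side {'fovy': 55.91813935933832, 'cx': 308.68557550832355, 'cy': 234.4146656296376, 'camera_from_world': array([[ 8.49716879e-01,  5.27043865e-01,  1.43523581e-02,
        -4.72769872e+02],
       [-4.59035354e-01,  7.26132038e-01,  5.11877727e-01,
         1.39560760e+02],
       [ 2.59360309e-01, -4.41539384e-01,  8.58938416e-01,
        -1.22720552e+03],
       [ 0.00000000e+00,  0.00000000e+00,  0.00000000e+00,
         1.00000000e+00]])}
top {'fovy': 50.230045971899884, 'cx': 316.87213134411525, 'cy': 235.91113861220438, 'camera_from_world': array([[ 1.13024361e-02, -9.99926286e-01,  4.43589099e-03,
         4.61313805e+01],
       [ 9.86493538e-01,  1.18753432e-02,  1.63369138e-01,
        -5.19366727e+02],
       [-1.63409773e-01,  2.52950855e-03,  9.86555040e-01,
        -1.26220905e+03],
       [ 0.00000000e+00,  0.00000000e+00,  0.00000000e+00,
         1.00000000e+00]])}
{'clock': 0.1, 'joints': array([-1.24660892e+00,  3.00406305e-01,  1.52153139e+00,  1.09746859e-05,
        1.32072241e+00, -6.65704110e-02]), 'qd': array([-0.00047228, -0.00034025, -0.0018182 ,  0.00100813,  0.00025043,
       -0.00149922]), 'effort': array([-8.93315628e-04, -5.32644582e+01, -3.53282475e+01,  7.09276437e-02,
        2.35144689e-02, -6.84691327e-05]), 'eef_pos': array([ 209.42519029, -508.30046224,  204.94289835]), 'eef_rot': array([-3.14052827e+00, -8.16152023e-05,  3.90755051e-01]), 'wrist_force': array([-0.44969178, -0.62808074, -0.21898914]), 'moment': array([ 0.00062964,  0.06057395, -0.05571576]), 'finger_gap': 93.72660585439682} 18.8
```

View pics/side0.png

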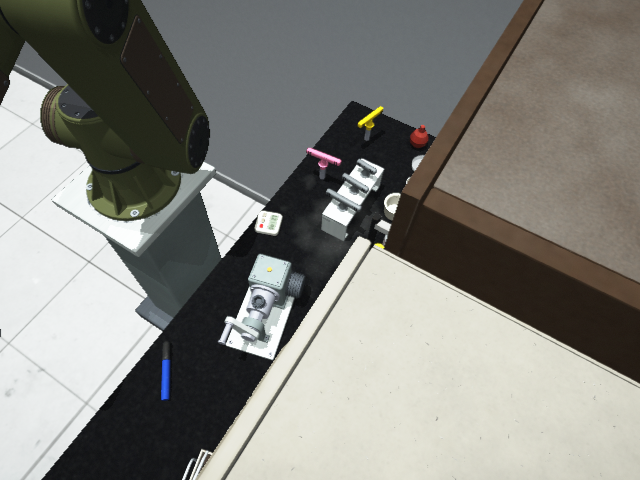

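View pics/top0.png

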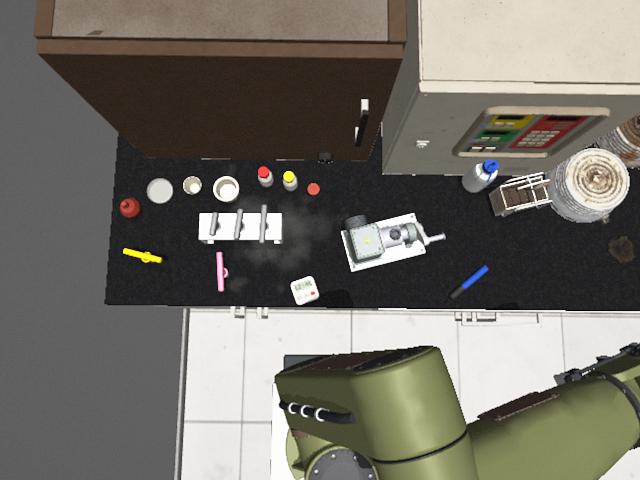

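```bash
cat > h.py <<'E'
import numpy as np, cv2
from cell import *
def proj(n,P):
    i=camera_info(n); T=np.array(i["camera_from_world"]); P=np.atleast_2d(P)
    c=P@T[:3,:3].T+T[:3,3]; f=240/np.tan(np.radians(i["fovy"]/2))
    return np.c_[i["cx"]+f*c[:,0]/-c[:,2], i["cy"]-f*c[:,1]/-c[:,2]]
def back(n,uv,z):
    """pixel(s) -> world at height z"""
    i=camera_info(n); T=np.array(i["camera_from_world"]); uv=np.atleast_2d(uv).astype(float)
    f=240/np.tan(np.radians(i["fovy"]/2)); R=T[:3,:3]; o=-R.T@T[:3,3]
    d=np.c_[(uv[:,0]-i["cx"])/f,-(uv[:,1]-i["cy"])/f,-np.ones(len(uv))]@R
    z=np.broadcast_to(z,len(uv)); return o+d*((z-o[2])/d[:,2])[:,None]
def crop(im,x0,y0,w,h,s): return cv2.resize(im[y0:y0+h,x0:x0+w],None,fx=s,fy=s,interpolation=cv2.INTER_CUBIC)
E
python3 - <<'E'
from h import *
t=cv2.imread("pics/top0.png"); s=cv2.imread("pics/side0.png")
A=crop(t,192,196,100,55,4);B=crop(t,335,206,100,65,4)
C=crop(s,305,140,100,105,4);D=crop(s,212,250,100,105,4)
A=cv2.copyMakeBorder(A,0,0,0,0,0); A=np.vstack([A,np.zeros((420-220,400,3),np.uint8)]);
cv2.imwrite("pics/z0.png",np.vstack([np.hstack([crop(t,192,196,100,60,4),crop(t,338,206,100,60,4)]),np.hstack([crop(s,310,150,100,90,4),crop(s,212,265,100,90,4)])]))
E
```

```text
(no output)
```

View pics/z0.png

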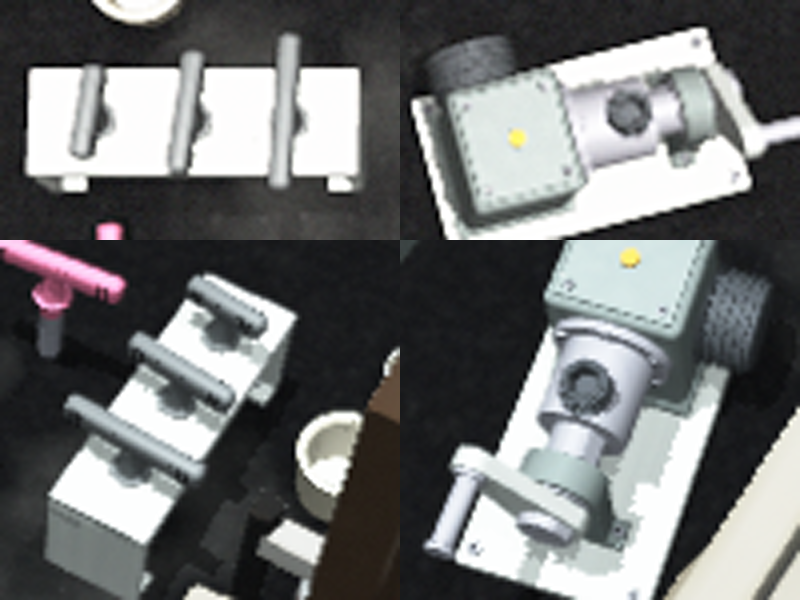

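```bash
python3 - <<'E'
from h import *
from scipy.optimize import least_squares
np.set_printoptions(precision=1,suppress=True)
A=lambda u,v:(192+u/4,196+v/4); B=lambda u,v:(338+(u-400)/4,206+v/4)
C=lambda u,v:(310+u/4,150+(v-240)/4); D=lambda u,v:(212+(u-400)/4,265+(v-240)/4)
for n,e in dict(L=[(93,64),(82,158)],M=[(191,50),(179,174)],R=[(289,33),(279,188)]).items():
    p=back("top",[A(*q) for q in e],110); print(n,p.tolist(),np.linalg.norm(p[0]-p[1]),p.mean(0))
st=back("top",[A(28,68),A(360,68),A(360,178),A(28,178)],75);print("stand",st,st.mean(0))
st=back("side",[C(207,275),C(295,317),C(150,545),C(48,495)],75);print("stand side",st,st.mean(0))
def tri(ut,us):
    f=lambda P:np.r_[(proj("top",P)-ut).ravel(),(proj("side",P)-us).ravel()]
    r=least_squares(f,[500,0,100]); return r.x,r.fun
print("screw",back("top",B(629,110),119),back("side",D(586,385),119),tri(B(629,110),D(586,385)))
print("keyR mid",tri(A(284,110.5),C(135,436)), back("side",[C(68,401),C(203,471)],105))
p=back("top",[B(413,97),B(705,28),B(750,187)],5);print("plate",p)
print("pin ends side, tri w/ top outer end?",D(466,478),D(437,548))
E
python3 - <<'E'
import sys;sys.path.insert(0,'.')
from h import *
t=cv2.imread("pics/top0.png"); cv2.imwrite("pics/z1.png",crop(t,385,205,66,50,12))
E
```

```text
L [[563.5890560612411, 300.12691308531845, 110.0], [505.60442103346327, 304.22537144346126, 110.0]] 58.129297778469926 [534.6 302.2 110. ]
M [[573.0212306730206, 240.9069965926402, 110.0], [496.53725298476775, 245.39028905632935, 110.0]] 76.61526449952468 [534.8 243.1 110. ]
R [[584.3513823965943, 181.57858302671164, 110.0], [488.72850271844317, 184.9121694274998, 110.0]] 95.68096945701215 [536.5 183.2 110. ]
stand [[567.9 347.6  75. ]
 [570.5 140.2  75. ]
 [500.9 138.6  75. ]
 [498.4 344.2  75. ]] [534.4 242.7  75. ]
stand side [[503.8 346.6  75. ]
 [568.6 346.2  75. ]
 [574.2 144.7  75. ]
 [504.5 142.8  75. ]] [537.8 245.1  75. ]
screw [[ 514.3 -135.7  119. ]] [[ 518.3 -137.7  119. ]] (array([ 515.9, -136.2,  112.5]), array([-0.2, -0.2, -0.3,  0.1]))
keyR mid (array([536.9, 183.9, 111.6]), array([-0.3, -0.4, -0.5,  0.1])) [[488.9 190.  105. ]
 [582.4 188.8 105. ]]
plate [[ 540.9  -11.8    5. ]
 [ 589.5 -204.7    5. ]
 [ 483.9 -232.     5. ]]
pin ends side, tri w/ top outer end? (228.5, 324.5) (221.25, 342.0)
```

View pics/z1.png

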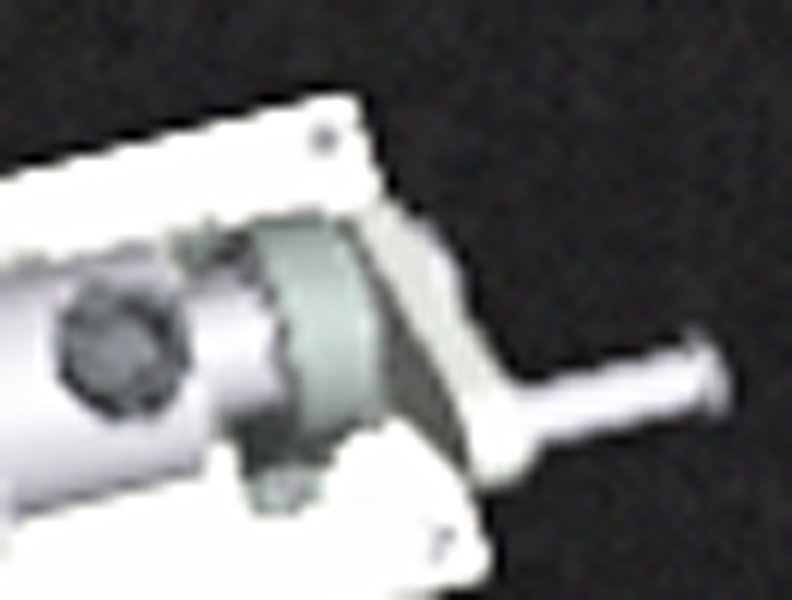

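```bash
python3 - <<'E'
from h import *
from scipy.optimize import least_squares
np.set_printoptions(precision=2,suppress=True)
yaw=.249;x=np.array([np.cos(yaw),np.sin(yaw),0]);y=np.array([-x[1],x[0],0]);z=np.array([0,0,1.])
O=np.array([516,-136.5,78])
pin=lambda p,s=0:np.array([p[1],p[2],78])-(87-s)*y-58*x*np.cos(p[0])+58*z*np.sin(p[0])
# top in/out, side in/out
ob=[("top",(385+515/12,205+412/12),21),("top",(385+715/12,205+375/12),-21),("side",(228.5,324.5),21),("side",(221.25,342),-21)]
f=lambda p:np.concatenate([(proj(n,pin(p,s))-u).ravel() for n,u,s in ob])
r=least_squares(f,[.8,516,-136.5]);print(r.x,r.fun,pin(r.x))
g=lambda p:f([p[0],516,-136.5]);r=least_squares(g,[.8]);print(r.x,r.fun)
def tri(ut,us):
    q=lambda P:np.r_[(proj("top",P)-ut).ravel(),(proj("side",P)-us).ravel()]
    r=least_squares(q,[600,0,300]); return r.x,r.fun
print("box corner",tri((420,82),(366,238)))
print(back("top",[(400,172),(500,175)],0),back("top",[(500,175)],400))
E
```

```text
[   1.08  508.97 -139.62] [-0.53  0.28 -0.21 -0.73  0.28 -1.08 -0.91  1.28] [ 503.89 -230.68  129.14]
[0.92] [-1.48  0.83 -1.23 -0.16  0.76 -0.84 -0.37  1.41]
box corner (array([ 703.97, -119.02,  519.47]), array([ 0.69,  0.88,  0.78, -0.18]))
[[ 702.82 -169.59    0.  ]
 [ 697.86 -438.66    0.  ]] [[ 579.87 -290.03  400.  ]]
```

```bash
cat >> h.py <<'E'
from scipy.spatial.transform import Rotation as Ro
def plan(P,yaw):
    "remaining shift in present tool axes, and clockwise turn"
    s=read_state(); R=Ro.from_euler("xyz",s["eef_rot"])
    d=np.array(P)-s["eef_pos"]; t=-((yaw-s["eef_rot"][2]+np.pi)%(2*np.pi)-np.pi)
    print("tool shift",R.inv().apply(d).round(1),"dist",np.linalg.norm(d).round(1),"turn",round(t,3),
      "| t",s["clock"],"pos",s["eef_pos"].round(1),"yaw",s["eef_rot"].round(3),"F",s["wrist_force"].round(1),"M",s["moment"].round(3),"gap",round(s["finger_gap"],1),"j",np.round(s["joints"],2))
E
python3 -c "
from h import *
plan((505,-230,165),0.25)"
```

```text
tool shift [ 379.3 -144.7   40.1] dist 407.9 turn 0.141 | t 0.1 pos [ 209.4 -508.3  204.9] yaw [-3.141 -0.     0.391] F [-0.4 -0.6 -0.2] M [ 0.001  0.061 -0.056] gap 93.7 j [-1.25  0.3   1.52  0.    1.32 -0.07]
```

Request:
drive_tool:
  motion: [0,0,0,0.07,0,0,0,0.07]
  jaw: 1

```text
clock: 0.27
eef_pos: [209.3, -508.0, 204.3]
eef_rot: [-3.139, 0.0, 0.249]
wrist_force: [0.3, 0.2, -0.1]
finger_gap: 84.1
```

```bash
python3 -c "
from h import *
plan((505,-230,165),0.25)"
```

```text
tool shift [ 355.1 -196.5   39.7] dist 407.8 turn -0.001 | t 0.2667 pos [ 209.3 -508.   204.3] yaw [-3.139  0.     0.249] F [ 0.3  0.2 -0.1] M [-0.007  0.017  0.006] gap 84.1 j [-1.25  0.3   1.52 -0.    1.32  0.08]
```

Request:
drive_tool:
  motion: [34,-19,0,0,34,-19,0,0,34,-19,0,0,34,-19,0,0,34,-19,0,0,34,-19,0,0,34,-19,0,0,34,-19,0,0]

```text
clock: 0.93
eef_pos: [440.1, -289.4, 201.8]
eef_rot: [-3.135, 0.003, 0.232]
wrist_force: [0.9, -0.7, 0.5]
finger_gap: 31.0
```

```bash
python3 -c "
from h import *
plan((505,-230,150),0.25)"
```

```text
tool shift [ 77.  -42.5  51.9] dist 102.1 turn -0.018 | t 0.9333 pos [ 440.1 -289.4  201.8] yaw [-3.135e+00  3.000e-03  2.320e-01] F [ 0.9 -0.7  0.5] M [-0.047 -0.016  0.013] gap 31.0 j [-0.65  0.26  1.59  0.    1.31  0.69]
```

Request:
drive_tool:
  motion: [26,-14,10,-0.006,26,-14,10,-0.006,25,-14,16,-0.006,0,0,8,0,0,0,0,0]

```text
clock: 1.35
eef_pos: [511.7, -220.4, 155.3]
eef_rot: [-3.134, 0.003, 0.259]
wrist_force: [-0.5, -0.7, 0.0]
finger_gap: 0.6
```

```bash
python3 -c "
from h import *
plan((503,-230,150),0.25)
cv2.imwrite('pics/a.png',np.hstack([crop(camera('side')[:,:,::-1],200,240,100,120,4),crop(camera('top')[:,:,::-1],370,190,100,120,4)]))"
```

```text
tool shift [-10.8   7.1   5.3] dist 14.0 turn 0.009 | t 1.35 pos [ 511.7 -220.4  155.3] yaw [-3.134e+00  3.000e-03  2.590e-01] F [-0.5 -0.7  0. ] M [-0.009  0.056 -0.013] gap 0.6 j [-0.47  0.36  1.56  0.    1.23  0.84]
```

View pics/a.png

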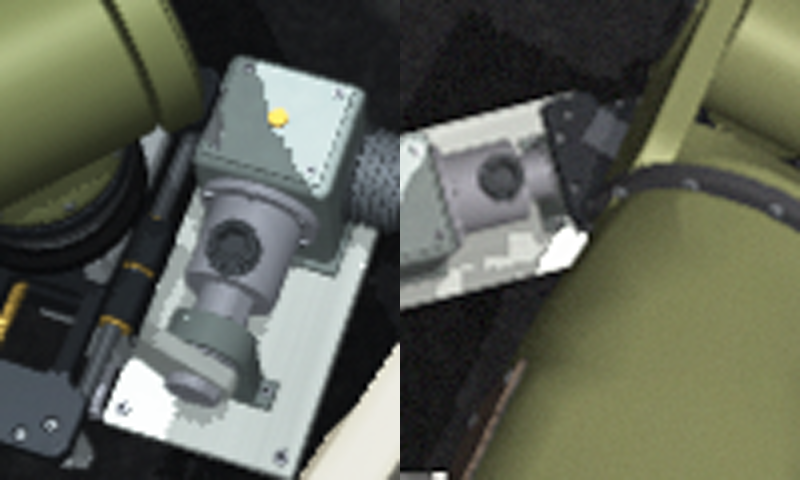

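Request:
drive_tool:
  motion: [-7,7,6,0,0,0,8,0,0,0,7,0,-5,0,4,0,-6,0,5,0,-4,0,4,0,-4,0,5,0]

```text
clock: 2.03
eef_pos: [484.4, -240.1, 117.8]
eef_rot: [-3.139, -0.002, 0.251]
wrist_force: [-1.5, 0.5, 3.0]
finger_gap: 0.4
```

```bash
python3 -c "
from h import *
plan((481.3,-235,84),0.25)"
```

```text
tool shift [-1.8 -5.7 33.8] dist 34.3 turn 0.001 | t 2.0333 pos [ 484.4 -240.1  117.8] yaw [-3.139e+00 -2.000e-03  2.510e-01] F [-1.5  0.5  3. ] M [0.176 0.18  0.037] gap 0.4 j [-0.53  0.37  1.65  0.    1.13  0.79]
```

Request:
drive_tool:
  motion: [2,-3,5,0,0,-2,6,0,0,0,6,0,-1,0,6,0,0,0,5,0]

```text
clock: 2.45
eef_pos: [482.7, -235.6, 87.5]
eef_rot: [-3.141, -0.002, 0.25]
wrist_force: [-0.7, -0.8, 1.2]
finger_gap: 0.1
```

```bash
python3 -c "
from h import *
plan((481.3,-235,84),0.25)"
```

```text
tool shift [-1.3 -0.9  3.5] dist 3.8 turn 0.0 | t 2.45 pos [ 482.7 -235.6   87.5] yaw [-3.141e+00 -2.000e-03  2.500e-01] F [-0.7 -0.8  1.2] M [-0.073  0.192 -0.025] gap 0.1 j [-0.52  0.4   1.68  0.    1.06  0.8 ]
```

Request:
drive_tool:
  motion: [-1,-1,2,0,0,0,0,0,0,0,0,0]

```text
clock: 2.7
eef_pos: [481.2, -234.3, 83.5]
eef_rot: [-3.139, -0.001, 0.251]
wrist_force: [-0.1, -0.0, 1.0]
finger_gap: 0.4
```

```bash
python3 -c "
from h import *
for i in range(3): plan((481.3,-235,84),0.25); camera('top')"
```

```text
tool shift [-0.1  0.7 -0.5] dist 0.9 turn 0.001 | t 2.7 pos [ 481.2 -234.3   83.5] yaw [-3.139e+00 -1.000e-03  2.510e-01] F [-0.1 -0.   1. ] M [-0.133  0.061  0.016] gap 0.4 j [-0.52  0.4   1.69  0.    1.05  0.8 ]
tool shift [-0.1  0.7 -0.5] dist 0.8 turn 0.001 | t 2.75 pos [ 481.2 -234.3   83.5] yaw [-3.139e+00 -1.000e-03  2.510e-01] F [-0.3  0.1 -0.2] M [0.021 0.018 0.059] gap 0.3 j [-0.52  0.4   1.69  0.    1.05  0.8 ]
tool shift [-0.1  0.6 -0.4] dist 0.7 turn 0.001 | t 2.8 pos [ 481.3 -234.3   83.6] yaw [-3.139e+00 -1.000e-03  2.510e-01] F [-0.1  0.1  0.2] M [ 0.035 -0.039 -0.015] gap 0.4 j [-0.52  0.4   1.69  0.    1.05  0.8 ]
```

Request:
drive_tool:
  motion: [0,0,-20,0,0,0,-20,-0.125,0,0,-20,-0.125,0,0,-20,-0.125,0,0,-20,-0.125,0,0,-20,-0.125,0,0,0,-0.125,0,0,0,-0.125]
  jaw: 0.5

```text
clock: 3.52
eef_pos: [481.2, -234.0, 210.3]
eef_rot: [-3.141, -0.004, 1.129]
wrist_force: [1.0, 0.5, -0.4]
finger_gap: 46.2
```

Request:
drive_tool:
  motion: [0,0,0,-0.125,0,0,0,-0.125,0,0,0,-0.125,0,0,0,-0.125,0,0,0,-0.125,0,0,0,-0.125,0,0,0,-0.125,0,0,0,-0.125]

```text
clock: 4.18
eef_pos: [482.0, -233.6, 213.3]
eef_rot: [3.136, 0.001, 2.129]
wrist_force: [-0.3, -0.8, 0.4]
finger_gap: 47.3
```

Request:
drive_tool:
  motion: [0,0,0,-0.125,0,0,0,-0.125,0,0,0,-0.125,0,0,0,-0.125,0,0,0,-0.125,0,0,0,-0.125,0,0,0,-0.125,0,0,0,-0.1]

```text
clock: 4.85
eef_pos: [482.3, -233.0, 214.8]
eef_rot: [3.139, 0.007, 3.111]
wrist_force: [-0.7, 0.2, -0.0]
finger_gap: 46.9
```

```bash
python3 -c "
from h import *
plan((537,184,170),3.107)"
```

```text
tool shift [-41.4 418.4  46.2] dist 423.0 turn 0.004 | t 4.85 pos [ 482.3 -233.   214.8] yaw [3.139 0.007 3.111] F [-0.7  0.2 -0. ] M [ 0.065 -0.207  0.034] gap 46.9 j [-0.52  0.26  1.55  0.01  1.33 -2.06]
```

Request:
drive_tool:
  motion: [-4,38,0,0,-4,38,0,0,-4,38,0,0,-4,38,0,0,-4,38,0,0,-4,38,0,0,-4,38,0,0,-4,38,0,0]

```text
clock: 5.52
eef_pos: [521.6, 77.0, 217.3]
eef_rot: [3.139, 0.01, 3.112]
wrist_force: [0.7, -0.4, -0.1]
finger_gap: 47.0
```

Request:
drive_tool:
  motion: [-4,36,0,0,-2,30,10,0,-2,20,10,0,0,8,0,0,0,0,0,0]

```text
clock: 5.93
eef_pos: [532.1, 182.7, 198.5]
eef_rot: [3.137, 0.013, 3.119]
wrist_force: [-0.8, -1.1, 0.7]
finger_gap: 46.9
```

```bash
python3 -c "
from h import *
plan((537,184,150),3.107)"
```

```text
tool shift [-4.3  1.2 48.5] dist 48.7 turn 0.012 | t 5.9333 pos [532.1 182.7 198.5] yaw [3.137 0.013 3.119] F [-0.8 -1.1  0.7] M [ 0.025 -0.161  0.018] gap 46.9 j [ 0.27  0.33  1.5   0.    1.3  -1.28]
```

Request:
drive_tool:
  motion: [-4,1,14,0.01,0,0,16,0,0,0,16,0,0,0,0,0]

```text
clock: 6.27
eef_pos: [537.8, 180.5, 154.2]
eef_rot: [3.137, 0.016, 3.108]
wrist_force: [-0.2, -0.3, -0.6]
finger_gap: 47.2
```

```bash
python3 -c "
from h import *
plan((537,184,92),3.107)
cv2.imwrite('pics/b.png',np.hstack([crop(camera('side')[:,:,::-1],305,110,100,120,4),crop(camera('top')[:,:,::-1],210,180,100,120,4)]))"
```

```text
tool shift [ 2.   3.2 62.2] dist 62.3 turn 0.001 | t 6.2667 pos [537.8 180.5 154.2] yaw [3.137 0.016 3.108] F [-0.2 -0.3 -0.6] M [ 0.016 -0.112  0.028] gap 47.2 j [ 0.26  0.37  1.55  0.    1.21 -1.28]
```

View pics/b.png

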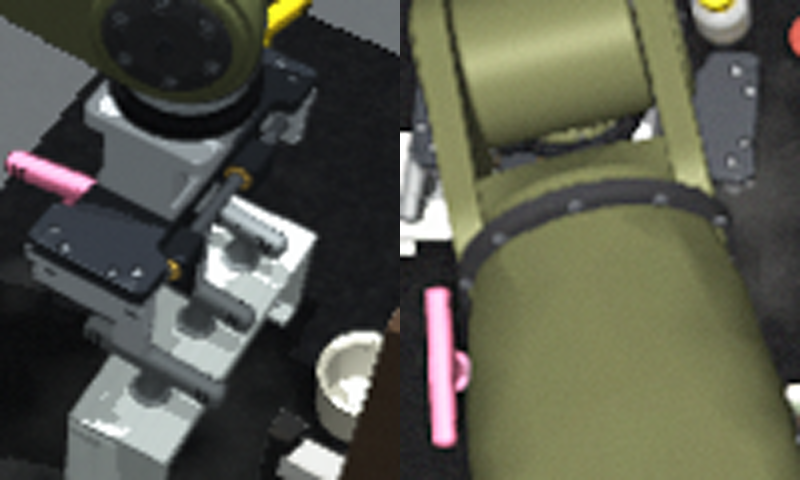

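Request:
drive_tool:
  motion: [1,3,18,0,1,0,18,0,0,0,15,0,0,0,8,0,0,0,0,0]

```text
clock: 6.78
eef_pos: [542.1, 182.1, 104.7]
eef_rot: [3.132, 0.031, 3.104]
wrist_force: [0.4, -0.2, 0.0]
finger_gap: 47.0
```

```bash
python3 -c "
from h import *
plan((537,184,92),3.107)"
```

```text
tool shift [ 5.5  1.6 12.6] dist 13.8 turn -0.003 | t 6.7833 pos [542.1 182.1 104.7] yaw [3.132 0.031 3.104] F [ 0.4 -0.2  0. ] M [ 0.056 -0.154  0.019] gap 47.0 j [ 0.26  0.43  1.59 -0.    1.09 -1.27]
```

Request:
drive_tool:
  motion: [3,1,-40,0,2,0,-40,0,0,0,0,0]

```text
clock: 7.03
eef_pos: [534.4, 181.5, 189.2]
eef_rot: [3.133, 0.029, 3.103]
wrist_force: [0.6, 0.1, 0.5]
finger_gap: 47.4
```

```bash
python3 -c "
from h import *
plan((537,184,92),3.107)"
```

```text
tool shift [ 0.3  1.7 97.3] dist 97.3 turn -0.004 | t 7.0333 pos [534.4 181.5 189.2] yaw [3.133 0.029 3.103] F [0.6 0.1 0.5] M [ 0.086 -0.215  0.   ] gap 47.4 j [ 0.26  0.33  1.52 -0.    1.26 -1.27]
```

```bash
python3 -c "
from h import *
camera('top');camera('top')
plan((537,184,92),3.107)"
```

```text
tool shift [-1.5  2.3 91.9] dist 92.0 turn -0.004 | t 7.1333 pos [533.2 181.2 183.9] yaw [3.135 0.024 3.103] F [ 0.2 -1.1 -1.3] M [ 0.103 -0.137  0.011] gap 46.9 j [ 0.26  0.33  1.53 -0.    1.25 -1.27]
```

Request:
drive_tool:
  motion: [0,0,20,0]

```text
clock: 7.22
eef_pos: [534.9, 181.5, 166.8]
eef_rot: [3.133, 0.029, 3.103]
wrist_force: [1.4, 0.3, -0.4]
finger_gap: 46.9
```

```bash
python3 -c "
from h import *
for i in range(3):
  plan((537,184,92),3.107); camera('top')"
```

```text
tool shift [ 0.2  2.  74.9] dist 74.9 turn -0.004 | t 7.2167 pos [534.9 181.5 166.8] yaw [3.133 0.029 3.103] F [ 1.4  0.3 -0.4] M [ 0.047 -0.172  0.029] gap 46.9 j [ 0.26  0.35  1.55 -0.    1.21 -1.27]
tool shift [-2.2  2.8 69.2] dist 69.3 turn -0.004 | t 7.2667 pos [533.1 180.9 161.1] yaw [3.135 0.023 3.103] F [-0.8 -0.4 -4.3] M [ 0.02  -0.113 -0.015] gap 47.0 j [ 0.26  0.35  1.56 -0.    1.21 -1.27]
tool shift [-2.9  2.9 69.6] dist 69.7 turn -0.004 | t 7.3167 pos [532.6 180.8 161.5] yaw [3.136 0.02  3.103] F [ 0.1 -0.7 -0.1] M [ 0.037 -0.164 -0.041] gap 46.8 j [ 0.26  0.35  1.56 -0.    1.21 -1.27]
```

Request:
drive_tool:
  motion: [0,0,-20,0]

```text
clock: 7.45
eef_pos: [531.1, 180.4, 179.5]
eef_rot: [3.137, 0.015, 3.103]
wrist_force: [-0.4, 0.0, 0.2]
finger_gap: 46.9
```

```bash
python3 -c "
from h import *
for i in range(3):
  plan((537,184,92),3.107); camera('top')"
```

```text
tool shift [-4.5  3.5 87.6] dist 87.8 turn -0.004 | t 7.45 pos [531.1 180.4 179.5] yaw [3.137 0.015 3.103] F [-0.4  0.   0.2] M [-0.006 -0.13   0.034] gap 46.9 j [ 0.26  0.34  1.53 -0.    1.26 -1.27]
tool shift [-2.   2.7 93.6] dist 93.6 turn -0.004 | t 7.5 pos [532.8 180.9 185.5] yaw [3.135 0.022 3.103] F [ 0.3 -1.5  4.6] M [ 0.018 -0.165 -0.021] gap 46.7 j [ 0.26  0.33  1.53 -0.    1.26 -1.27]
tool shift [-1.3  2.4 93. ] dist 93.0 turn -0.004 | t 7.55 pos [533.4 181.  184.9] yaw [3.135 0.024 3.103] F [-0.  -0.1 -0.5] M [ 0.064 -0.157 -0.037] gap 47.1 j [ 0.26  0.33  1.53 -0.    1.26 -1.27]
```

Request:
drive_tool:
  motion: [0,1,-20,0,0,1,-20,0,0,0,-20,0,0,0,-20,0]

```text
clock: 7.93
eef_pos: [529.6, 182.0, 259.6]
eef_rot: [3.138, 0.013, 3.103]
wrist_force: [-0.2, 0.3, -0.0]
finger_gap: 47.1
```

```bash
python3 -c "
from h import *
for i in range(3):
  plan((537,184,92),3.107); camera('top')"
```

```text
tool shift [ -5.1   1.7 167.7] dist 167.8 turn -0.004 | t 7.9333 pos [529.6 182.  259.6] yaw [3.138 0.013 3.103] F [-0.2  0.3 -0. ] M [ 0.075 -0.146 -0.016] gap 47.1 j [ 0.27  0.28  1.42 -0.    1.43 -1.27]
tool shift [ -3.3   1.1 171.9] dist 172.0 turn -0.004 | t 7.9833 pos [530.5 182.3 263.8] yaw [3.136 0.018 3.103] F [ 0.8 -0.3  4.4] M [ 0.049 -0.114 -0.011] gap 46.8 j [ 0.27  0.28  1.42 -0.    1.43 -1.27]
tool shift [ -3.2   1.1 170. ] dist 170.0 turn -0.004 | t 8.0333 pos [530.6 182.3 261.9] yaw [3.136 0.018 3.103] F [ 0.3 -0.3 -0.2] M [ 0.075 -0.11  -0.037] gap 46.5 j [ 0.27  0.28  1.42 -0.    1.43 -1.27]
```

Request:
drive_tool:
  motion: [-1,1,41,0]

```text
clock: 8.17
eef_pos: [534.0, 183.8, 223.9]
eef_rot: [3.134, 0.026, 3.103]
wrist_force: [2.5, 0.6, -0.3]
finger_gap: 46.7
```

```bash
cat > p.py <<'E'
from h import *
import sys
a=[float(v) for v in sys.argv[1:]]
camera('top');camera('top'); plan(a[:3],a[3])
E
python3 p.py 537 184 92 3.107
```

```text
tool shift [ -6.6   1.5 120.7] dist 120.9 turn -0.004 | t 8.2667 pos [529.6 182.6 212.7] yaw [3.14  0.007 3.103] F [-0.4  0.1  0.4] M [ 0.    -0.145 -0.024] gap 47.1 j [ 0.27  0.31  1.49 -0.    1.33 -1.26]
```

Request:
drive_tool:
  motion: [-1,0,41,0]

```text
clock: 8.35
eef_pos: [532.8, 183.2, 181.7]
eef_rot: [3.138, 0.014, 3.103]
wrist_force: [1.8, 0.7, 1.8]
finger_gap: 47.5
```

```bash
python3 p.py 537 184 92 3.107
```

```text
tool shift [-8.4  2.4 80.6] dist 81.1 turn -0.004 | t 8.45 pos [528.7 182.  172.6] yaw [-3.140e+00 -2.000e-03  3.103e+00] F [-0.5 -0.9 -0.2] M [ 0.033 -0.155 -0.007] gap 47.1 j [ 0.27  0.35  1.53 -0.    1.26 -1.27]
```

Request:
drive_tool:
  motion: [-1,0,41,0]

```text
clock: 8.53
eef_pos: [532.4, 182.8, 141.7]
eef_rot: [3.14, 0.006, 3.103]
wrist_force: [2.6, -0.2, 0.3]
finger_gap: 47.2
```

```bash
python3 p.py 537 184 92 3.107
```

```text
tool shift [-9.4  3.1 40.6] dist 41.8 turn -0.004 | t 8.6333 pos [527.8 181.4 132.7] yaw [-3.138 -0.009  3.103] F [ 0.5  0.9 -0.3] M [-0.001 -0.147  0.05 ] gap 47.4 j [ 0.27  0.39  1.57 -0.    1.19 -1.27]
```

Request:
drive_tool:
  motion: [-5,2,14,0,-4,1,12,0]

```text
clock: 8.8
eef_pos: [538.2, 184.4, 111.8]
eef_rot: [-3.139, -0.006, 3.103]
wrist_force: [0.6, 0.5, -0.5]
finger_gap: 46.9
```

```bash
python3 p.py 537 184 92 3.107
```

```text
tool shift [ 1.  -0.3 19. ] dist 19.0 turn -0.004 | t 8.9 pos [538.2 184.4 111. ] yaw [-3.139 -0.007  3.103] F [-0.4  0.1  0.3] M [ 0.065 -0.166  0.049] gap 47.0 j [ 0.27  0.44  1.56 -0.    1.15 -1.27]
```

Request:
drive_tool:
  motion: [0,0,7,0,0,0,6,0]

```text
clock: 9.07
eef_pos: [539.5, 184.7, 101.1]
eef_rot: [-3.14, -0.003, 3.103]
wrist_force: [0.7, 0.2, -0.9]
finger_gap: 46.8
```

```bash
python3 p.py 537 184 92 3.107
```

```text
tool shift [ 2.  -0.6  8.4] dist 8.6 turn -0.004 | t 9.1667 pos [539.  184.6 100.4] yaw [-3.14  -0.004  3.103] F [ 0.4 -0.3  0.2] M [ 0.055 -0.14   0.009] gap 47.0 j [ 0.27  0.45  1.57 -0.    1.12 -1.27]
```

Request:
drive_tool:
  motion: [1,0,5,0,1,0,4,0,0,0,0,0]

```text
clock: 9.42
eef_pos: [537.0, 184.7, 91.7]
eef_rot: [-3.14, -0.003, 3.103]
wrist_force: [-0.1, -0.3, -0.5]
finger_gap: 47.1
```

Request:
drive_tool:
  motion: [0,0,0,0,0,0,0,0,0,0,0,0,0,0,0,0,0,0,0,0,0,0,0,0]
  jaw: 1
  grip_force: 8

```text
clock: 9.92
eef_pos: [537.0, 184.8, 92.2]
eef_rot: [-3.14, -0.003, 3.103]
wrist_force: [-0.5, 0.3, -0.8]
finger_gap: 13.8
```

```bash
python3 p.py 537 184 92 3.107
```

```text
tool shift [ 0.  -0.7  0.2] dist 0.8 turn -0.004 | t 10.0167 pos [537.  184.7  92.2] yaw [-3.140e+00 -3.000e-03  3.103e+00] F [ 0.4 -0.1  0.4] M [ 0.057 -0.127 -0.063] gap 14.0 j [ 0.27  0.46  1.58 -0.    1.1  -1.26]
```

Request:
drive_tool:
  motion: [0,0,0,0,0,0,0,0,0,0,-8,0,0,0,-15,0,0,0,-18,0,0,0,-18,0,0,0,-18,0,0,0,-12,0]
  grip_force: 28

```text
clock: 10.68
eef_pos: [536.0, 184.6, 183.9]
eef_rot: [-3.139, -0.008, 3.103]
wrist_force: [0.8, 1.0, -1.1]
finger_gap: 13.4
```

```bash
python3 p.py 516 -136.5 216 3.1
```

```text
tool shift [   8.2 -321.9  -31.1] dist 323.5 turn 0.003 | t 10.7833 pos [536.6 184.8 184.2] yaw [-3.14  -0.005  3.103] F [-0.   0.2 -1.6] M [ 0.113 -0.15  -0.034] gap 13.5 j [ 0.27  0.36  1.49 -0.    1.3  -1.26]
```

Request:
drive_tool:
  motion: [0,0,-18,0,0,0,-18,0,0,-15,0,0,1,-30,0,0,2,-35,0,0,2,-35,0,0,2,-35,0,0,2,-35,0,0]

```text
clock: 11.45
eef_pos: [517.6, -1.1, 215.6]
eef_rot: [-3.139, -0.014, 3.112]
wrist_force: [0.7, -0.2, -1.6]
finger_gap: 13.5
```

Request:
drive_tool:
  motion: [1,-35,0,0,1,-30,0,0,1,-25,0,0,0,-15,0,0,0,0,0,0]

```text
clock: 11.87
eef_pos: [507.5, -116.4, 211.5]
eef_rot: [-3.139, -0.02, 3.106]
wrist_force: [0.4, 1.5, -1.2]
finger_gap: 14.1
```

```bash
python3 p.py 516 -136.5 216 3.1
```

```text
tool shift [ -8.9 -22.1  -4.5] dist 24.3 turn 0.008 | t 11.9667 pos [ 507.7 -114.1  211.7] yaw [-3.14  -0.02   3.108] F [ 0.1  0.  -1.6] M [ 0.05  -0.118 -0.064] gap 14.0 j [-0.29  0.24  1.58 -0.01  1.34 -1.82]
```

Request:
drive_tool:
  motion: [-9,-20,-35,0]

```text
clock: 12.05
eef_pos: [514.0, -130.9, 240.6]
eef_rot: [3.139, -0.031, 3.11]
wrist_force: [0.5, 0.3, -2.4]
finger_gap: 13.6
```

```bash
python3 p.py 516 -136.5 216 3.1
```

```text
tool shift [ 1.9 -1.5 34. ] dist 34.1 turn 0.008 | t 12.15 pos [ 518.5 -134.9  250. ] yaw [-3.138 -0.015  3.108] F [ 0.4 -0.2 -0.9] M [ 0.045 -0.18  -0.014] gap 13.9 j [-0.32  0.25  1.49 -0.01  1.42 -1.86]
```

Request:
drive_tool:
  motion: [0,0,11,0,0,0,11,0,0,0,9,0]

```text
clock: 12.4
eef_pos: [518.9, -132.4, 217.3]
eef_rot: [-3.138, -0.012, 3.11]
wrist_force: [-0.1, 0.5, -1.7]
finger_gap: 13.7
```

```bash
python3 p.py 516 -136.5 216 3.1
```

```text
tool shift [ 2.1 -4.2  0.4] dist 4.6 turn 0.01 | t 12.5 pos [ 518.2 -132.4  216.3] yaw [-3.139 -0.015  3.11 ] F [-1.  -0.3 -1.2] M [ 0.069 -0.141  0.003] gap 13.5 j [-0.32  0.27  1.54 -0.01  1.35 -1.85]
```

Request:
drive_tool:
  motion: [1,-4,0,0]

```text
clock: 12.58
eef_pos: [517.0, -135.6, 215.7]
eef_rot: [-3.139, -0.016, 3.111]
wrist_force: [-0.1, -0.1, -1.5]
finger_gap: 13.6
```

```bash
python3 p.py 517.4 -136.5 216 3.1; python3 -c "
from h import *
a=camera('side')[:,:,::-1];b=camera('top')[:,:,::-1]
cv2.imwrite('pics/c_s.png',a);cv2.imwrite('pics/c_t.png',b)
print(proj('side',[[516,-136.5,119]]))
cv2.imwrite('pics/c.png',np.hstack([crop(a,215,250,66,100,6),crop(b,360,190,66,100,6)]))"
```

```text
tool shift [-0.6 -0.  -0.2] dist 0.7 turn 0.01 | t 12.6833 pos [ 516.7 -136.5  215.8] yaw [-3.139 -0.016  3.11 ] F [-0.4  0.6 -1. ] M [ 0.079 -0.147 -0.016] gap 13.5 j [-0.32  0.27  1.54 -0.01  1.35 -1.86]
[[257.9037249  300.23225664]]
```

View pics/c.png

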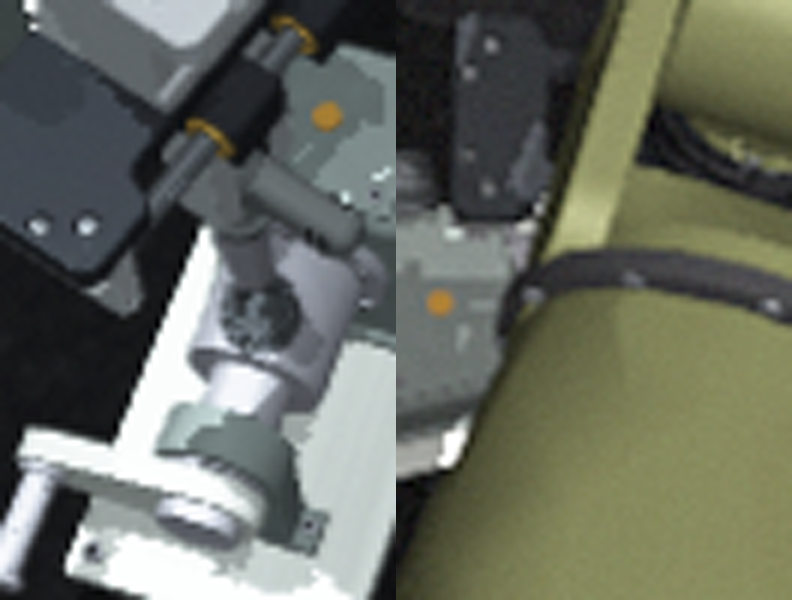

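```bash
python3 -c "
from h import *
a=cv2.imread('pics/c_s.png')
s=16;x0,y0=236,276
im=crop(a,x0,y0,46,37,s)
im=cv2.convertScaleAbs(im,alpha=1.6,beta=20)
def q(P): return [tuple(int(v) for v in ((p-[x0,y0]+.5)*s)) for p in proj('side',P)]
th=np.arange(24)*np.pi/12
ring=lambda c,r:[[c[0]+r*np.cos(t),c[1]+r*np.sin(t),c[2]] for t in th]
for c,r,col in [((516,-136.5,119),12,(0,0,255)),((516,-136.5,119),7.2,(0,0,255)),((515.3,-136.5,138.6),7,(0,255,0)),((516,-136.5,198),8.5,(0,255,0)),((515.8,-136.5,188),8.5,(255,255,0))]:
  for p in q(ring(c,r)): cv2.circle(im,p,2,col,-1)
cv2.imwrite('pics/d.png',im)
yaw=.249;x=np.array([np.cos(yaw),np.sin(yaw),0]);y=np.array([-x[1],x[0],0]);z=np.array([0,0,1.])
O=np.array([516,-136.5,78])
for al in (-.1,0,.1):
  print(al,[proj('side',O-(87-k)*y-58*x*np.cos(al)+58*z*np.sin(al))[0].round(1) for k in (21,-21)])
"
```

```text
-0.1 [array([222.7, 329. ]), array([214.6, 347.8])]
0 [array([222.1, 328. ]), array([214. , 346.9])]
0.1 [array([221.8, 327.1]), array([213.6, 346.1])]
```

View pics/d.png

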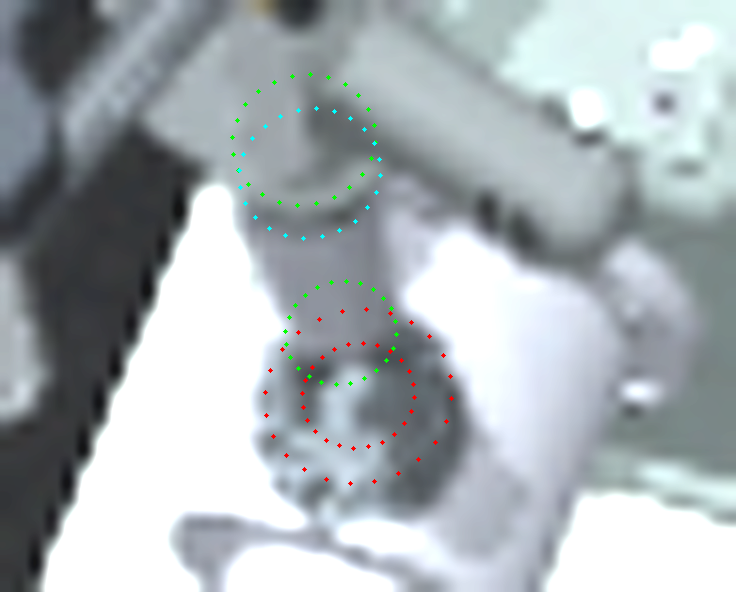

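Request:
drive_tool:
  motion: [-1,1,6,0,0,0,6,0,0,0,4,0,0,0,0,0]

```text
clock: 13.12
eef_pos: [518.2, -135.6, 199.5]
eef_rot: [-3.138, -0.013, 3.11]
wrist_force: [-0.6, 1.1, -1.6]
finger_gap: 13.4
```

```bash
python3 p.py 518 -135.6 196 3.1
```

```text
tool shift [0.4 0.  4.3] dist 4.3 turn 0.01 | t 13.2167 pos [ 518.4 -135.6  200.3] yaw [-3.138 -0.013  3.11 ] F [ 0.1 -0.4 -1.1] M [ 0.071 -0.107  0.041] gap 14.0 j [-0.32  0.28  1.56 -0.01  1.31 -1.86]
```

Request:
drive_tool:
  motion: [0,0,2,0,0,0,2,0,0,0,2,0,0,0,2,0]

```text
clock: 13.55
eef_pos: [518.7, -135.9, 192.6]
eef_rot: [-3.137, -0.011, 3.11]
wrist_force: [-2.9, -0.5, 5.1]
finger_gap: 13.9
```

```bash
python3 p.py 518 -135.6 196 3.1
```

```text
tool shift [ 0.5  0.3 -3.6] dist 3.6 turn 0.01 | t 13.65 pos [ 518.4 -135.9  192.4] yaw [-3.137 -0.012  3.11 ] F [-2.8 -1.1 -0.2] M [-0.135  0.433 -0.035] gap 13.8 j [-0.32  0.29  1.57 -0.01  1.3  -1.86]
```

Request:
drive_tool:
  motion: [1,-0.3,0,0,0,0,1,0,0,0,1,0]

```text
clock: 13.9
eef_pos: [517.4, -136.3, 190.9]
eef_rot: [-3.137, -0.011, 3.11]
wrist_force: [-1.7, -0.6, 6.0]
finger_gap: 13.6
```

```bash
python3 p.py 518 -135.6 196 3.1
```

```text
tool shift [-0.5  0.7 -5.1] dist 5.1 turn 0.01 | t 14.0 pos [ 517.4 -136.3  191. ] yaw [-3.137 -0.011  3.11 ] F [-2.5 -1.4  4. ] M [-0.025  0.371 -0.027] gap 13.7 j [-0.32  0.28  1.57 -0.01  1.29 -1.86]
```

Request:
drive_tool:
  motion: [0.5,-0.3,0.3,0.04,0,0,0.4,0.05,0,0,0.4,0.05,0,0,0.4,0.05,0,0,0.4,0.05,0,0,0.4,0.05]

```text
clock: 14.5
eef_pos: [516.7, -136.3, 188.8]
eef_rot: [-3.134, -0.009, 2.809]
wrist_force: [-0.6, 0.1, -0.9]
finger_gap: 13.9
```

```bash
python3 p.py 518 -135.6 196 3.1
```

```text
tool shift [-0.9  1.  -7.3] dist 7.5 turn -0.289 | t 14.6 pos [ 516.7 -136.3  188.7] yaw [-3.134 -0.01   2.811] F [-0.3 -0.3 -2.6] M [-0.158  0.029 -0.024] gap 13.5 j [-0.32  0.29  1.58 -0.01  1.29 -1.56]
```

Request:
drive_tool:
  motion: [0,0,1.5,0,0,0,1.5,0,0,0,1.5,0]

```text
clock: 14.85
eef_pos: [516.8, -136.4, 184.1]
eef_rot: [-3.134, -0.009, 2.815]
wrist_force: [-2.0, -0.9, 17.9]
finger_gap: 13.9
```

```bash
python3 p.py 518 -135.6 184 3.1
```

```text
tool shift [-0.8  1.1  0.3] dist 1.4 turn -0.285 | t 14.95 pos [ 516.9 -136.4  184.3] yaw [-3.134 -0.009  2.815] F [-1.  -0.2  3. ] M [-0.024  0.153  0.003] gap 13.8 j [-0.32  0.29  1.59 -0.01  1.28 -1.56]
```

Request:
drive_tool:
  motion: [0,0,0,0.1,0,0,0.1,0.1,0,0,0.1,0.1,0,0,0.1,0.1,0,0,0.1,0.1,0,0,0.1,0.1,0,0,0.1,0.1,0,0,0.1,0.1]

```text
clock: 15.62
eef_pos: [516.5, -136.5, 183.4]
eef_rot: [-3.129, -0.001, 1.989]
wrist_force: [-0.9, 0.1, 0.5]
finger_gap: 13.9
```

```bash
python3 p.py 516.8 -136.4 184 2.8;python3 p.py 516.8 -136.4 184 2.8
```

```text
tool shift [-0.1  0.4 -0.6] dist 0.8 turn -0.808 | t 15.7167 pos [ 516.4 -136.5  183.4] yaw [-3.129e+00 -1.000e-03  1.992e+00] F [-2.4 -0.1 -0. ] M [-0.078  0.196 -0.   ] gap 13.7 j [-0.32  0.29  1.59 -0.01  1.27 -0.74]
tool shift [-0.1  0.4 -0.6] dist 0.7 turn -0.803 | t 15.8167 pos [ 516.4 -136.5  183.4] yaw [-3.129e+00 -1.000e-03  1.997e+00] F [-0.8 -1.4 -0.3] M [-0.109  0.14  -0.075] gap 13.7 j [-0.32  0.29  1.59 -0.01  1.27 -0.75]
```

Request:
drive_tool:
  motion: [0,0,0.1,0.1,0,0,0.2,0.1,0,0,0.1,0.08]

```text
clock: 16.07
eef_pos: [516.4, -136.5, 183.0]
eef_rot: [-3.13, 0.002, 1.722]
wrist_force: [-1.1, 0.9, 0.3]
finger_gap: 14.3
```

```bash
cat > m.py <<'E'
from h import *
m=[];y=[]
for i in range(5):
    s=read_state(); m.append(s["moment"][2]); y.append(s["eef_rot"][2]); f=s["wrist_force"]
    if i<4: camera('side')
print("Mz",np.round(m,3),"mean",np.mean(m).round(3),"yaw",np.round(y,3),"F",f.round(1),s["eef_pos"].round(1),"t",s["clock"],s["eef_rot"].round(3),"gap",round(s["finger_gap"],1))
E
python3 m.py
```

```text
Mz [ 0.053 -0.06   0.008  0.033  0.013] mean 0.009 yaw [1.722 1.717 1.725 1.728 1.728] F [-1.5 -0.  -0.4] [ 516.4 -136.4  183. ] t 16.2667 [-3.129e+00  2.000e-03  1.728e+00] gap 13.8
```

Request:
drive_tool:
  motion: [0,0,0.1,0.06,0,0,0.1,0.06,0,0,0,0.05]

```text
clock: 16.52
eef_pos: [516.4, -136.4, 182.8]
eef_rot: [-3.13, 0.004, 1.567]
wrist_force: [-1.3, 0.5, -1.0]
finger_gap: 13.5
```

```bash
python3 m.py
```

```text
Mz [0.046 0.053 0.048 0.027 0.015] mean 0.038 yaw [1.567 1.563 1.568 1.569 1.569] F [-1.1 -0.7 -0.2] [ 516.4 -136.4  182.8] t 16.7167 [-3.13   0.004  1.569] gap 13.7
```

Request:
drive_tool:
  motion: [0,0,0.1,0.06,0,0,0.1,0.05]

```text
clock: 16.88
eef_pos: [516.4, -136.4, 182.6]
eef_rot: [-3.13, 0.005, 1.464]
wrist_force: [-1.2, -0.7, 0.3]
finger_gap: 14.0
```

```bash
python3 m.py
```

```text
Mz [ 0.011 -0.008  0.068  0.033  0.048] mean 0.031 yaw [1.464 1.461 1.465 1.466 1.466] F [-0.6  0.2  1.5] [ 516.4 -136.4  182.6] t 17.0833 [-3.13   0.005  1.466] gap 13.8
```

Request:
drive_tool:
  motion: [0,0,0.1,0.05,0,0,0.1,0.05]

```text
clock: 17.25
eef_pos: [516.4, -136.4, 182.5]
eef_rot: [-3.131, 0.006, 1.371]
wrist_force: [-1.3, -0.4, 1.1]
finger_gap: 14.0
```

```bash
python3 m.py
```

```text
Mz [ 0.065  0.009  0.022  0.02  -0.018] mean 0.02 yaw [1.371 1.367 1.371 1.373 1.373] F [-2.  0.  1.] [ 516.4 -136.4  182.5] t 17.45 [-3.131  0.006  1.373] gap 13.7
```

Request:
drive_tool:
  motion: [0,0,0.1,0.05]

```text
clock: 17.53
eef_pos: [516.4, -136.4, 182.4]
eef_rot: [-3.131, 0.007, 1.326]
wrist_force: [-1.3, -0.4, 0.5]
finger_gap: 13.8
```

```bash
python3 m.py
```

```text
Mz [ 0.095  0.029  0.046 -0.016  0.035] mean 0.038 yaw [1.326 1.32  1.324 1.325 1.325] F [-0.9 -0.3  0.9] [ 516.4 -136.4  182.4] t 17.7333 [-3.131  0.007  1.325] gap 14.0
```

Request:
drive_tool:
  motion: [0,0,0.1,0.06]

```text
clock: 17.82
eef_pos: [516.4, -136.4, 182.4]
eef_rot: [-3.132, 0.007, 1.269]
wrist_force: [-1.5, -0.5, 0.9]
finger_gap: 13.5
```

```bash
python3 m.py
```

```text
Mz [ 0.093  0.077 -0.02   0.008  0.014] mean 0.034 yaw [1.269 1.261 1.266 1.268 1.268] F [-2.1  0.6  1.6] [ 516.4 -136.4  182.3] t 18.0167 [-3.132  0.007  1.268] gap 13.8
```

Request:
drive_tool:
  motion: [0,0,0.1,0.06]

```text
clock: 18.1
eef_pos: [516.4, -136.4, 182.3]
eef_rot: [-3.132, 0.008, 1.212]
wrist_force: [-1.6, -0.1, 1.4]
finger_gap: 13.4
```

```bash
python3 m.py
```

```text
Mz [ 0.07   0.014 -0.001 -0.037  0.001] mean 0.01 yaw [1.212 1.204 1.209 1.211 1.211] F [-1.6  0.3  2. ] [ 516.4 -136.4  182.3] t 18.3 [-3.132  0.008  1.211] gap 13.7
```

Request:
drive_tool:
  motion: [0,0,0.1,0.06]

```text
clock: 18.38
eef_pos: [516.4, -136.4, 182.2]
eef_rot: [-3.133, 0.008, 1.154]
wrist_force: [-1.7, 0.2, 0.7]
finger_gap: 13.5
```

```bash
python3 m.py
```

```text
Mz [ 0.071 -0.038 -0.001 -0.004  0.012] mean 0.008 yaw [1.154 1.147 1.152 1.153 1.154] F [-2.5  0.2  1.9] [ 516.4 -136.4  182.2] t 18.5833 [-3.133  0.008  1.154] gap 13.8
```

Request:
drive_tool:
  motion: [0,0,0.1,0.06]

```text
clock: 18.67
eef_pos: [516.4, -136.4, 182.1]
eef_rot: [-3.133, 0.009, 1.097]
wrist_force: [-1.8, 0.6, 1.6]
finger_gap: 13.3
```

```bash
python3 m.py
```

```text
Mz [ 0.025  0.003 -0.021 -0.003 -0.002] mean 0.0 yaw [1.097 1.09  1.094 1.096 1.096] F [-0.8  0.8  0.6] [ 516.4 -136.4  182.1] t 18.8667 [-3.133  0.009  1.096] gap 13.9
```

Request:
drive_tool:
  motion: [0,0,0.1,0.06]

```text
clock: 18.95
eef_pos: [516.4, -136.4, 182.0]
eef_rot: [-3.134, 0.009, 1.04]
wrist_force: [-2.0, -0.3, 2.3]
finger_gap: 13.7
```

```bash
python3 m.py
```

```text
Mz [ 0.003  0.017 -0.009 -0.023 -0.005] mean -0.004 yaw [1.04  1.033 1.037 1.039 1.039] F [-1.4  0.7  2.1] [ 516.4 -136.4  182. ] t 19.15 [-3.134  0.009  1.039] gap 13.7
```

Request:
drive_tool:
  motion: [0,0,0.1,0.06]

```text
clock: 19.23
eef_pos: [516.4, -136.4, 182.0]
eef_rot: [-3.134, 0.01, 0.983]
wrist_force: [-1.4, 0.8, 1.3]
finger_gap: 13.7
```

```bash
python3 m.py
```

```text
Mz [ 0.059  0.043  0.046 -0.015 -0.038] mean 0.019 yaw [0.983 0.975 0.98  0.982 0.982] F [-1.5  0.1  2. ] [ 516.4 -136.4  181.9] t 19.4333 [-3.134  0.01   0.982] gap 13.9
```

Request:
drive_tool:
  motion: [0,0,0.1,0.06]

```text
clock: 19.52
eef_pos: [516.4, -136.4, 181.9]
eef_rot: [-3.135, 0.01, 0.925]
wrist_force: [-2.0, -0.2, 2.7]
finger_gap: 14.1
```

```bash
python3 m.py
```

```text
Mz [0.111 0.023 0.039 0.043 0.006] mean 0.044 yaw [0.925 0.918 0.923 0.924 0.925] F [-2.   0.6  2. ] [ 516.4 -136.4  181.9] t 19.7167 [-3.135  0.01   0.925] gap 13.7
```

Request:
drive_tool:
  motion: [0,0,0.1,0.05]

```text
clock: 19.8
eef_pos: [516.4, -136.4, 181.8]
eef_rot: [-3.136, 0.01, 0.878]
wrist_force: [-2.2, -0.2, 3.0]
finger_gap: 13.8
```

```bash
python3 m.py
```

```text
Mz [0.107 0.085 0.063 0.081 0.074] mean 0.082 yaw [0.878 0.872 0.876 0.877 0.877] F [-0.7  1.1  1.5] [ 516.4 -136.4  181.8] t 20.0 [-3.136  0.01   0.877] gap 13.8
```

Request:
drive_tool:
  motion: [0,0,0,0.03]

```text
clock: 20.08
eef_pos: [516.4, -136.4, 181.8]
eef_rot: [-3.136, 0.011, 0.85]
wrist_force: [-1.4, 0.6, 1.7]
finger_gap: 13.7
```

```bash
python3 m.py
```

```text
Mz [0.141 0.166 0.131 0.119 0.184] mean 0.148 yaw [0.85  0.847 0.849 0.849 0.849] F [-2.3  0.5  2.5] [ 516.4 -136.4  181.8] t 20.2833 [-3.136  0.011  0.849] gap 13.8
```

Request:
drive_tool:
  motion: [0,0,0,-0.05,0,0,0,-0.05,0,0,0,0]

```text
clock: 20.53
eef_pos: [516.5, -136.4, 181.8]
eef_rot: [-3.135, 0.01, 0.957]
wrist_force: [-1.8, 0.4, 2.4]
finger_gap: 13.7
```

```bash
python3 m.py
```

```text
Mz [-0.044  0.019  0.018  0.029  0.013] mean 0.007 yaw [0.957 0.954 0.953 0.952 0.952] F [-1.6  0.1  2.3] [ 516.5 -136.4  181.8] t 20.7333 [-3.135  0.01   0.952] gap 13.5
```

Request:
drive_tool:
  motion: [0,0,-2,0,0,0,-4,0,0,0,-6,0,0,0,-8,0]

```text
clock: 21.07
eef_pos: [516.2, -136.1, 201.1]
eef_rot: [-3.132, 0.011, 0.95]
wrist_force: [0.5, 0.2, -0.5]
finger_gap: 14.0
```

```bash
python3 m.py
```

```text
Mz [ 0.048 -0.007 -0.01  -0.07  -0.035] mean -0.015 yaw [0.95  0.95  0.951 0.951 0.951] F [-0.4  0.  -1.6] [ 516.4 -136.2  201.2] t 21.2667 [-3.133  0.01   0.951] gap 13.8
```

Request:
drive_tool:
  motion: [0,0,-15,-0.12,0,0,-10,-0.125,0,0,0,-0.125,0,0,0,-0.125,0,0,0,-0.125,0,0,0,-0.125,0,0,0,-0.125,0,0,0,-0.125]

```text
clock: 21.93
eef_pos: [516.0, -135.8, 225.2]
eef_rot: [-3.126, -0.004, 1.949]
wrist_force: [-0.1, -0.3, -1.6]
finger_gap: 13.6
```

Request:
drive_tool:
  motion: [0,0,0,-0.125,0,0,0,-0.125,0,0,0,-0.125,0,0,0,-0.125,0,0,0,-0.125,0,0,0,-0.125,0,0,0,-0.125,0,0,0,-0.125]

```text
clock: 22.6
eef_pos: [515.1, -135.4, 222.5]
eef_rot: [-3.137, -0.019, 2.949]
wrist_force: [-1.0, -0.1, -0.9]
finger_gap: 14.3
```

```bash
python3 p.py 537 184.7 216 3.103
```

```text
tool shift [ 40.7 318.3   5.8] dist 320.9 turn -0.157 | t 22.7 pos [ 515.1 -135.4  222.5] yaw [-3.137 -0.019  2.946] F [-0.9 -0.6 -0.5] M [ 0.061 -0.17  -0.012] gap 13.4 j [-0.32  0.26  1.53 -0.01  1.37 -1.7 ]
```

Request:
drive_tool:
  motion: [0,0,0,-0.08,0,0,0,-0.077,0,15,0,0,-1,30,0,0,-1,35,0,0,-1,35,0,0,-1,35,0,0,-1,35,0,0]

```text
clock: 23.37
eef_pos: [530.5, 50.2, 220.5]
eef_rot: [-3.138, -0.021, 3.058]
wrist_force: [-0.0, -0.9, -0.8]
finger_gap: 13.8
```

Request:
drive_tool:
  motion: [-1,35,0,0,-1,30,0,0,-1,25,0,0,-1,15,0,0,0,0,0,0]

```text
clock: 23.78
eef_pos: [543.0, 165.9, 219.2]
eef_rot: [-3.139, -0.021, 3.036]
wrist_force: [-0.2, -0.5, -1.5]
finger_gap: 13.7
```

```bash
python3 p.py 537 184.7 216 3.103
```

```text
tool shift [ 8.  20.4  3.3] dist 22.2 turn -0.067 | t 23.8833 pos [542.9 163.5 219.2] yaw [-3.138 -0.021  3.036] F [-0.3  0.2 -1.2] M [ 0.046 -0.121 -0.004] gap 13.9 j [ 0.23  0.34  1.44  0.    1.39 -1.24]
```

Request:
drive_tool:
  motion: [7,18,0,-0.067,0,1,12,0,0,0,12,0,0,0,12,0,0,0,8,0,0,0,0,0]

```text
clock: 24.38
eef_pos: [537.2, 176.9, 173.0]
eef_rot: [-3.138, -0.021, 3.088]
wrist_force: [0.3, -0.4, -0.8]
finger_gap: 14.1
```

```bash
python3 p.py 537 184.7 172 3.103
```

```text
tool shift [1.1 7.4 2.7] dist 8.0 turn -0.014 | t 24.4833 pos [537.8 177.2 174.7] yaw [-3.139 -0.019  3.089] F [ 0.   0.1 -1.3] M [ 0.02  -0.158  0.016] gap 13.5 j [ 0.25  0.37  1.5   0.    1.29 -1.27]
```

Request:
drive_tool:
  motion: [0,7,0,-0.014]

```text
clock: 24.57
eef_pos: [538.5, 183.4, 175.3]
eef_rot: [-3.139, -0.018, 3.101]
wrist_force: [0.8, -0.8, -0.6]
finger_gap: 13.8
```

```bash
python3 p.py 538.2 184.7 160 3.103
```

```text
tool shift [-0.  -0.2 15.3] dist 15.3 turn 0.001 | t 24.6667 pos [538.5 184.9 175.3] yaw [-3.14  -0.018  3.104] F [-0.4  0.3 -1.4] M [ 0.031 -0.075  0.066] gap 13.9 j [ 0.26  0.38  1.49  0.    1.29 -1.27]
```

Request:
drive_tool:
  motion: [0,0,6,0,0,0,6,0]

```text
clock: 24.83
eef_pos: [539.0, 185.5, 164.4]
eef_rot: [-3.141, -0.015, 3.104]
wrist_force: [0.0, -0.2, -2.0]
finger_gap: 13.8
```

```bash
python3 p.py 538.2 184.7 160 3.103; python3 -c "
from h import *
a=camera('side')[:,:,::-1]
cv2.imwrite('pics/e.png',crop(a,315,150,70,90,6))"
```

```text
tool shift [ 0.2 -0.6  3.4] dist 3.5 turn 0.001 | t 24.9333 pos [538.5 185.3 163.4] yaw [-3.14  -0.017  3.104] F [ 0.  -0.6 -2.1] M [ 0.013 -0.181  0.003] gap 13.7 j [ 0.27  0.39  1.5   0.    1.27 -1.27]
```

View pics/e.png

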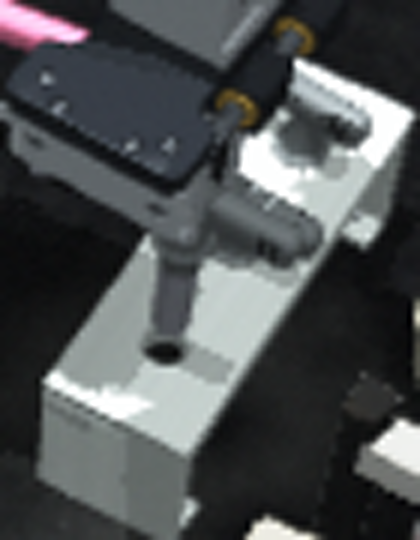

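Request:
drive_tool:
  motion: [0,-0.6,5,0,0,0,6,0,0,0,6,0,0,0,6,0]

```text
clock: 25.32
eef_pos: [538.7, 184.6, 140.2]
eef_rot: [-3.141, -0.015, 3.104]
wrist_force: [0.4, 0.4, -2.0]
finger_gap: 13.8
```

```bash
python3 p.py 537.5 184.7 92.2 3.103
```

```text
tool shift [-0.1  0.3 47.3] dist 47.3 turn 0.001 | t 25.4167 pos [538.2 184.5 139.5] yaw [-3.14  -0.017  3.104] F [ 1.3 -0.7 -1.4] M [ 0.088 -0.198 -0.005] gap 13.9 j [ 0.26  0.41  1.53  0.    1.22 -1.27]
```

Request:
drive_tool:
  motion: [0,0,7,0,0,0,8,0,0,0,8,0,0,0,8,0]

```text
clock: 25.75
eef_pos: [538.4, 184.7, 107.3]
eef_rot: [-3.141, -0.014, 3.104]
wrist_force: [0.0, -1.1, -1.8]
finger_gap: 13.9
```

```bash
python3 p.py 537.3 184.7 92.2 3.103
```

```text
tool shift [ 0.2  0.2 14.1] dist 14.1 turn 0.001 | t 25.85 pos [537.7 184.5 106.3] yaw [-3.14  -0.016  3.104] F [-0.3  0.2 -1.6] M [ 0.093 -0.15   0.026] gap 13.7 j [ 0.26  0.45  1.56  0.    1.15 -1.27]
```

Request:
drive_tool:
  motion: [0,0,3,0,0,0,3,0,0,0,3,0]

```text
clock: 26.1
eef_pos: [538.0, 184.6, 97.3]
eef_rot: [-3.141, -0.015, 3.104]
wrist_force: [0.5, 0.0, -2.0]
finger_gap: 13.8
```

```bash
python3 p.py 537.3 184.7 92.2 3.103
```

```text
tool shift [0.3 0.2 4.7] dist 4.7 turn 0.001 | t 26.2 pos [537.7 184.5  96.9] yaw [-3.14  -0.016  3.104] F [ 0.3 -0.3 -0.9] M [ 0.089 -0.162  0.   ] gap 13.7 j [ 0.26  0.46  1.57  0.    1.13 -1.27]
```

Ferrule is entering freely; down the last few mm, then open to about 45 mm.

Request:
drive_tool:
  motion: [0.3,0,2,0,0,0,2,0,0,0,1,0]

```text
clock: 26.45
eef_pos: [537.6, 184.6, 92.2]
eef_rot: [-3.141, -0.015, 3.104]
wrist_force: [-2.5, 0.9, 10.0]
finger_gap: 13.8
```

```bash
python3 p.py 537.3 184.7 92.2 3.103
```

```text
tool shift [0.4 0.1 0.1] dist 0.4 turn 0.001 | t 26.55 pos [537.7 184.6  92.3] yaw [-3.141 -0.015  3.104] F [-0.1 -0.6 -2. ] M [ 0.121 -0.085  0.048] gap 13.8 j [ 0.26  0.46  1.57  0.    1.12 -1.27]
```

Request:
drive_tool:
  motion: [0,0,0,0,0,0,0,0,0,0,0,0,0,0,0,0,0,0,0,0]
  jaw: 0.5

```text
clock: 26.97
eef_pos: [538.1, 184.7, 93.0]
eef_rot: [-3.141, -0.014, 3.104]
wrist_force: [-0.6, 0.2, 0.5]
finger_gap: 43.7
```

Request:
drive_tool:
  motion: [0,0,-10,0,0,0,-15,0,0,0,-20,0,0,0,-25,0,0,0,-30,0,0,0,-30,0,0,0,0,0]

```text
clock: 27.55
eef_pos: [539.0, 184.5, 231.9]
eef_rot: [-3.141, -0.016, 3.104]
wrist_force: [0.8, 0.3, 1.2]
finger_gap: 47.0
```

```bash
python3 p.py 537.3 184.7 92.2 3.103
```

```text
tool shift [ -2.3   0.9 134.6] dist 134.6 turn 0.001 | t 27.65 pos [537.8 184.1 226.8] yaw [-3.139 -0.021  3.104] F [ 0.1  0.2 -1. ] M [ 0.106 -0.145  0.025] gap 47.0 j [ 0.26  0.34  1.42  0.    1.4  -1.27]
```

Request:
drive_tool:
  motion: [35,0,-10,0,35,0,-10,0,35,0,-10,0,35,0,0,0,0,0,0,0]

```text
clock: 28.07
eef_pos: [391.3, 188.0, 252.3]
eef_rot: [-3.133, -0.037, 3.102]
wrist_force: [-0.1, -0.3, -0.5]
finger_gap: 47.0
```

```bash
python3 p.py 400 184.7 230 3.103; python3 -c "
from h import *
a=camera('side')[:,:,::-1];b=camera('top')[:,:,::-1]
print(np.abs(read_state()['qd']).max())
cv2.imwrite('pics/f.png',np.vstack([np.hstack([crop(a,310,140,100,100,4),crop(a,205,255,100,100,4)]),np.hstack([crop(b,192,190,100,50,4),crop(b,345,200,100,50,4)])]))"
```

```text
tool shift [-6.  -3.  22.3] dist 23.3 turn -0.002 | t 28.1667 pos [394.9 188.1 252.5] yaw [-3.134 -0.035  3.101] F [ 0.7 -0.1  0.2] M [ 0.075 -0.143 -0.021] gap 47.0 j [ 0.36  0.03  1.72  0.01  1.42 -1.17]
0.01563687574280846
```

View pics/f.png

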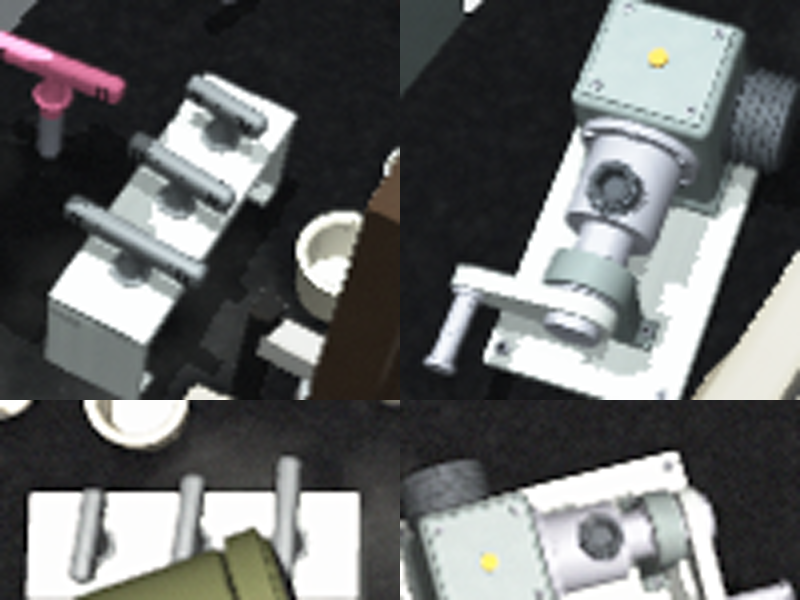

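```bash
python3 -c "
from cell import *
print(sign_off())"
```

```text
the job is handed in; nothing more can be done
None
```

The job is done and handed in at about 28 s on the robot's clock; `sign_off` gives no verdict.

- **Rocker:** I pushed the pin down with the closed fingertips until they stood at 83.5 mm. Level is 84 mm (78 mm axis plus 6 mm pin radius), so the flat should face up to within about half a degree.
- **Key choice:** The rightmost grey key was the one that fitted the description, with a crossbar measured at 95.7 mm. The other two came out at 76.6 and 58.1 mm.
- **Fitting:** The key first stopped about 5 mm down. With light pressure and a 0.3 rad clockwise turn it dropped in phase and bottomed at 12 mm. The upward force peaked at about 18 N as it bottomed.
- **Tightening:** The screw came up solid after about 1.9 rad at the key, in line with the flat rather than the round. The last readings averaged 0.148 N m, with single readings from 0.12 to 0.18. I then backed the key off within its play, where the torque read about zero, and drew it out.
- **Return:** The key went back freely into its own hole, seated at the height it started from. The last picture shows it hanging upright with the other keys in place, the arm level and the robot clear.

- **Tool tilt:** The tool tilted by up to about 1.8 degrees on fast moves, before the key was gripped. It was about 0.7 degrees off the grasp attitude when the key went into the screw.
- **Not checked:** The pin's position in the side picture agreed with level only to a pixel or two, so the angle rests mainly on the fingertip height. I did not measure the timer, marker or stopper afterwards, but the robot never went near them.
- **Pictures:** I viewed 10 in all, within the budget.

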